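# Dip the depth gauge into the damper body

### The job

Take the depth gauge out of its stand and lower its rod into the open damper tube held upright in the bench clamp. Push it gently down, letting the tube's rim slide the stiff collar up the rod, until you feel the rod bottom out firmly on the piston hidden inside, then let go and leave the gauge standing there with its collar on the rim so the depth can be read. Do not ram the piston, and do not disturb the other parts on the bench.

Things in the scene. Friction and masses are not known exactly. Their poses are not given: they have to be found in the camera images.
- gauge: The depth gauge, loose, 0.15 to 0.27 kg: a steel rod 14 mm in diameter and 130 mm long (its last 6 mm taper to 10 mm at the tip) under a round black handle 26 mm in diameter, 45 mm long. Origin at the tip's centre, z along the rod to the handle. It starts upright in the stand, tip 15 mm above the table, with 1.5 mm of play in the hole, so it may lean slightly.
- gauge_tip (a point): Centre of the tip (lower end) of the gauge's rod.
- gauge_handle (a point): Middle of the gauge's handle, on its axis, 152.5 mm above the tip, 22.5 mm below the handle's top.
- collar (a joint): The aluminium marking collar, a ring 42 mm wide and 12 mm high round the gauge's rod. It slides by stiff friction (about 4 N) and holds against the gauge's own weight. Value in m: 0 with its underside 45 mm above the tip, growing as it slides up to the handle, 0.072 at most. Starts between 0 and 0.01.
- collar_under (a point): Centre of the collar's underside, on the rod's axis.
- stand: Grey block, 100 x 70 x 55 mm high, fixed to the table, with one upright hole 40 mm deep in the middle of its top that holds the gauge. Origin at the centre of its underside; x along the 100 mm side.
- damper: The damper, fixed: an upright brass-coloured tube 39 mm wide, 44 mm at its open top, in a round aluminium clamp (48 mm high) on a dark steel plate 130 x 120 x 12 mm. Origin under the tube's axis on the table; z up. Its blind bore (16.7 mm wide) ends on a hidden rigid piston (12 mm thick) 60 to 100 mm below the rim, different each time: find it by feel.
- damper_mouth (a point): Centre of the damper's open mouth in the plane of its rim, 125 mm above the table; z up. A lead-in cone narrows from 25 mm wide to the bore in 6 mm. With the collar on the rim the rod goes on down at about 4 N; on the piston the force rises steeply (stiff: go slowly). Home: pressed with 7 to 15 N for a moment, it goes no deeper. Over 30 N spoils the piston.
- capped: Bystander: a short closed brass-coloured damper tube with a dark steel cap, 98 mm high, 44 mm wide, loose. It has no opening. Origin at the centre of its underside.
- socket: Bystander: loose steel socket, 32 mm wide, 42 mm high, origin under its centre.
- bushing: Bystander: loose copper-coloured bushing ring, 40 mm wide, 18 mm high, origin under its centre.
- puck: Bystander: loose aluminium piston-like disc, 68 mm wide, 28 mm high, origin under its centre.
- wrench: Bystander: loose steel wrench lying on the bench.
- bottle: Bystander: loose water bottle, 62 mm wide, 190 mm high, origin under its centre.
- nut: Bystander: loose steel ring nut, 22 mm wide, 9 mm high, lying on the damper's steel plate.
Things that resemble listed ones, but are neither listed nor needed, are in the scene too. What is shaped like the damper but pink or turquoise is not meant.

How it is judged:
By the outcome, as a careful person would: the job done as asked, in the order asked, and still so for the second after the job is handed in, with the robot touching nothing.
It also fails if it takes over 61 s, if anything falls off the work surface, if the arm or the gripper's body presses on something with over 40 N, if the wrist force passes 120 N, or if a joint passes its speed limit or range.

### The arm

A 7-joint arm with a two-finger parallel gripper is mounted at the origin on the work surface. World frame = base frame: x ahead of the robot, y to its left, z up, the work surface at z = 0. Lengths are in mm, angles in rad, forces in N, time in s.
With the tool pointing down it reaches from about 400 to 875 mm from the base axis. Payload 4.4 kg.
Tool frame: the origin (TCP) lies on the centre line of the jaws, within the pads' length; the fingertips stand r.tip_extent ahead of it and the grasp point (between the pads) lies 6 mm ahead of it (r.tip_extent is the distance from the TCP to the fingertips, in mm); y points along the fingers, x is the direction in which the jaws open and shut, and the axes are right-handed (so a half turn about y gives the same grasp; the last joint's range is limited). The gripper opens to 85 mm and grips with 20 to 120 N. Pads are 22 mm wide; open, the fingers measure 114 mm over their backs; the gripper's body (76 mm by 85 mm) begins 54 mm behind the grasp point. The pads swing forward as they close: fully open they stand 13 mm farther back than shut.
Start: joints at [-0.066, 0.628, 0.038, 1.517, -0.027, 0.996, -0.02], TCP at [650.013, 0.026, 256.313] pointing down, gripper open.
Joint ranges: [-3.06, 3.06], [-0.37, 2.12], [-1.25, 1.32], [0.18, 2.47], [-1.1, 4.24], [0.23, 1.98], [-2.94, 2.94]. Speed limits (rad/s): [2.57, 2.57, 3.14, 3.14, 3.14, 3.14, 3.14].

### API

Orientations are given as a 3x3 rotation matrix whose columns are the frame's x, y, z axes.
In Python, from rig import read_state, get_image, r gives the robot as it stands. The module is installed in compiled form; this text tells all that it offers.
- The arm moves only by the tool play_rows, never from a script. Its arguments are lists of equal length, an entry for each row: "translation": the shift along the tool's x, y, z in m, a list of three; "spin": the turn about the tool's y in rad; "fingers": the closure, from 0 (fully open) to 1 (shut). A call has exactly 5 rows; each row shifts and turns the commanded pose from where the row before left it, along the tool's axes as they then stand; what a row does not reach is not made up. A row lasts 1/8 s, in which the tool goes at most 62.5 mm and 10.7 degrees, less where a joint would pass 70% of its speed; a pose out of reach is approached as far as the arm can. A call is refused whole if a number of a shift passes 0.0625 or a number of a turn 0.188, either way. A call with a gripper value outside its range is refused whole. The fingers move at their own pace and stop on an object; the grip force is fixed at half the most. Time passes only in rows, so rows that do not move let the fingers close, or fill a call up. It gives the time, the measured TCP pose, the force and the opening at its end, in the units of the state.
- read_state(): the state, without advancing time (a new reading comes with each control period).
- get_image(name): name is "scene" or "side" or "wrist"; returns a dict with "img" (420x560x3 uint8, red, green, blue), "range_z" (420x560 float32, mm along the optical axis (not along the pixel's ray), 0 where there is no reading), "intrinsics" (3x3 intrinsics, pixels), "world_from_camera" (4x4, takes a point from camera to world coordinates); the wrist camera has in their place "hand_eye" (4x4, takes a point from camera to tool coordinates, whose origin is the TCP and whose axes are the tool frame's). Camera axes: x right, y down, z forward; pixel columns grow to the right and rows downward; lengths in mm; the calibration is good to about 2 mm. The wrist camera is an equidistant fisheye: a pixel r from the principal point sees the ray r / f radians off the axis. A picture is of the moment at which its call begins: read the wrist's pose just before it.
- r.job_done(): hands the job in, once; it reports no verdict.
The state is a dict: "time": time; "qpos": joint angles; "joint_vel": joint speeds; "joint_torque": joint torques, N m; "tcp_pos": TCP position; "tcp_rot": TCP orientation; "ft_force": force on the tool from outside, world axes, zero at the start; "moment": the same for the moment, N m; "opening": opening from 0.0 (shut) to 1.0 (fully open).
Only numpy, scipy, OpenCV 4.12 (cv2) and the standard library are available. Lean on these libraries where they do the work, as an engineer would, in place of code of your own. Each camera call takes 0.05 s, during which the arm holds its last target. There are 200 camera calls.

## Working session

There is one attempt and no reset: what is moved stays moved. The work goes in short steps, Python scripts to look and compute and a tool call to move; the robot and the scene stay as the last step left them, time stands still between calls to the robot, and variables do not carry over. Pictures are saved under pics/ and viewed, on a budget of 10 in all, crops included, one or two more only if the job needs it, and the job is handed in when it is done.

Besides the shell and the picture viewer there is one more tool, called after "Call:" by a JSON object that holds its "api" and its "payload". play_rows: Moves the arm, as the interface text tells. Its arguments: {"type":"object","properties":{"translation":{"type":"array"},"spin":{"type":"array"},"fingers":{"type":"array"}},"required":["translation","spin","fingers"]}

```bash
mkdir -p pics; cat > h.py <<'E'
import numpy as np, cv2
from rig import read_state, get_image, r
def save(d,name,crop=None,s=1):
    im=d["img"][...,::-1]
    if crop: a,b,c,e=crop; im=im[b:e,a:c]
    cv2.imwrite("pics/"+name, cv2.resize(im,None,fx=s,fy=s,interpolation=cv2.INTER_CUBIC))
def pts(d):
    K=d["intrinsics"];z=d["range_z"];v,u=np.mgrid[:z.shape[0],:z.shape[1]]
    P=np.stack([(u-K[0,2])/K[0,0]*z,(v-K[1,2])/K[1,1]*z,z],-1)
    T=d["world_from_camera"]; W=P@T[:3,:3].T+T[:3,3]; W[z<=0]=np.nan; return W
E
python3 - <<'E'
from h import *
s=read_state();print(s);print(r.tip_extent)
for n in("scene","side"):
    d=get_image(n);np.savez(n+".npz",**d);save(d,n+".png",s=1.4);print(d["world_from_camera"].round(2),d["intrinsics"])
E
```

```text
{'time': 0.0, 'qpos': array([-0.06579863,  0.62934814,  0.03843262,  1.51836871, -0.02695706,
        0.99627593, -0.02001777]), 'joint_vel': array([-0.00071517,  0.00160809,  0.00034851,  0.00036313,  0.00023163,
       -0.00088349, -0.00171935]), 'joint_torque': array([-1.11932164e-03, -5.63405585e+01,  1.22606792e+00, -1.93450052e+01,
        1.09587883e-02,  1.05136272e-02, -8.84369996e-06]), 'tcp_pos': array([6.49429026e+02, 2.23969802e-02, 2.55387344e+02]), 'tcp_rot': array([[ 9.99998230e-01, -1.88159171e-03, -1.18111617e-05],
       [ 1.17068866e-05, -5.54295506e-05,  9.99999998e-01],
       [-1.88159236e-03, -9.99998228e-01, -5.54074249e-05]]), 'ft_force': array([ 0.19176414, -0.47557699, -0.39541706]), 'moment': array([-0.044689  , -0.00969827,  0.02518652]), 'opening': 1.0032469672834063}
25.0
[[ 7.40000e-01  4.30000e-01 -5.10000e-01  1.31470e+03]
 [ 6.70000e-01 -4.50000e-01  5.90000e-01 -7.91670e+02]
 [ 2.00000e-02 -7.80000e-01 -6.30000e-01  1.01476e+03]
 [ 0.00000e+00  0.00000e+00  0.00000e+00  1.00000e+00]] [[546.08327166   0.         281.88245878]
 [  0.         546.08327166 213.32954837]
 [  0.           0.           1.        ]]
[[ 9.5000e-01 -2.1000e-01  2.2000e-01  3.4799e+02]
 [-3.0000e-01 -6.9000e-01  6.5000e-01 -5.9799e+02]
 [ 2.0000e-02 -6.9000e-01 -7.2000e-01  7.9978e+02]
 [ 0.0000e+00  0.0000e+00  0.0000e+00  1.0000e+00]] [[411.95170615   0.         277.60698825]
 [  0.         411.95170615 209.53323508]
 [  0.           0.           1.        ]]
```

View pics/scene.png

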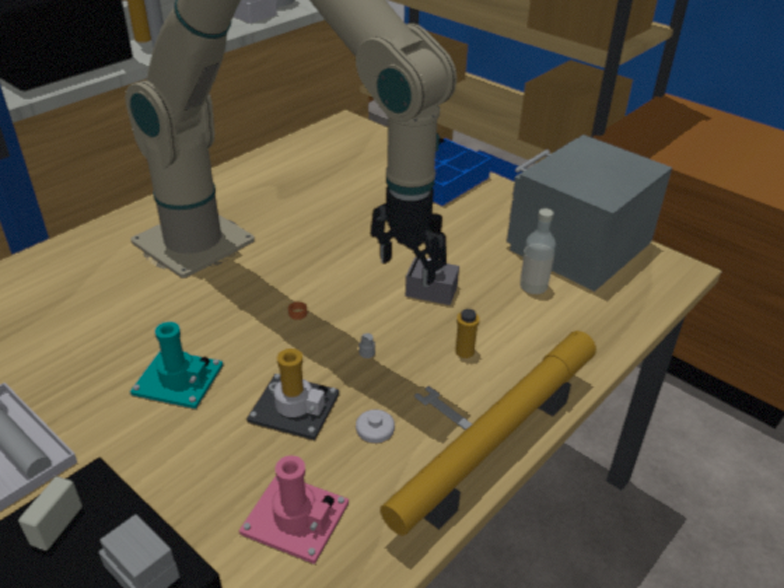

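View pics/side.png

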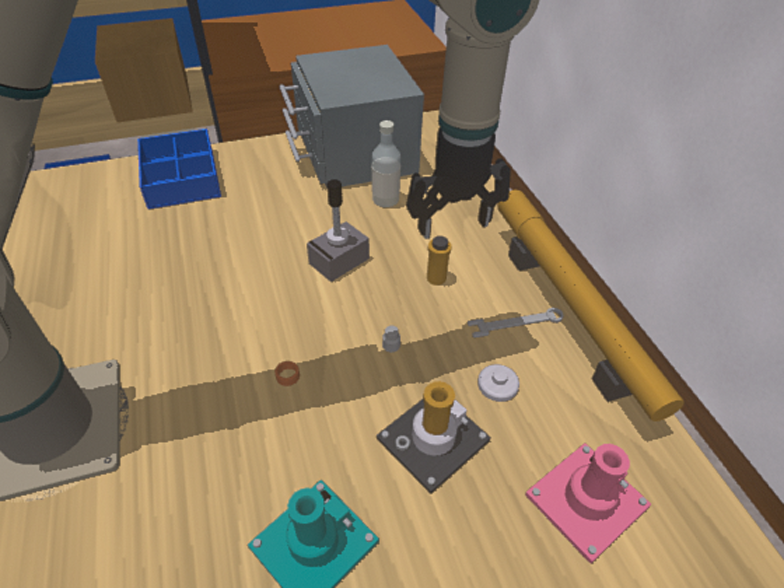

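Candidates for the damper are the brass tube on the dark plate (side 438,395; scene 290,360), the pink and turquoise look-alikes, and the capped tube (side 438,260). The brass tube with the open top on the dark plate fits the description. The gauge with its black handle is in the grey stand (side 335,215).

```bash
python3 - <<'E'
from h import *
for n in("side","scene"):
    d=dict(np.load(n+".npz"));W=pts(d);hsv=cv2.cvtColor(d["img"],cv2.COLOR_RGB2HSV)
    print(n)
    brass=(hsv[...,0]>12)&(hsv[...,0]<26)&(hsv[...,1]>190)
    v,u=np.mgrid[:420,:560]
    box=(280,260,340,330) if n=="side" else (185,240,230,290)
    m=(u>box[0])&(u<box[2])&(v>box[1])&(v<box[3])&(W[...,2]>118)&(W[...,2]<132)
    P=W[m];print("rim",m.sum(),P.min(0),P.max(0),(P.min(0)+P.max(0))/2,np.median(P,0), u[m].min(),u[m].max(),v[m].min(),v[m].max())
    # circle fit of rim
    from scipy.optimize import least_squares
    if n=="side":
        box=(225,125,255,180)
        m=(u>box[0])&(u<box[2])&(v>box[1])&(v<box[3])&(W[...,2]>70)&(W[...,2]<210)
        P=W[m]
        for lo in range(70,205,10):
            q=P[(P[:,2]>lo)&(P[:,2]<lo+10)]
            if len(q):print(lo,len(q),q.mean(0).round(1),np.ptp(q,axis=0).round(1))
        C=d["world_from_camera"][:3,3];print(C)
    # list other things
    save(d,n+"_c.png",(270,240,360,340) if n=="side" else (160,220,260,320),6)
d=dict(np.load("side.npz"));save(d,"g.png",(205,115,285,205),6)
a=cv2.imread("pics/g.png");b=cv2.imread("pics/side_c.png");b=cv2.resize(b,(270*2-0,600))[:540]
cv2.imwrite("pics/both.png",cv2.resize(np.hstack([cv2.resize(a,(400,450)),cv2.resize(b,(400,450))]),None,fx=1,fy=1))
E
```

```text
side
rim 346 [ 539.0024495  -215.48728172  118.01018599] [ 581.8114575  -170.98976179  130.55340148] [ 560.4069535  -193.23852175  124.28179374] [ 560.38241438 -194.00185375  126.0793454 ] 302 324 272 293
70 121 [521.2 233.4  75. ] [46.8 37.   9. ]
80 14 [520.6 233.1  85. ] [12.8  7.3  8.5]
90 14 [519.5 233.   95.2] [11.   5.8  8.4]
100 15 [521.  233.1 104.7] [11.5  8.5  8.3]
110 18 [520.2 233.  115.7] [12.6 11.   9.5]
120 16 [520.6 234.4 125.1] [13.4 10.   8.4]
130 17 [520.5 232.9 135.1] [13.5  7.7  9.7]
140 13 [520.2 231.6 145.5] [24.2 10.8  9.5]
150 31 [519.5 228.8 155.3] [26.  14.7  9.6]
160 35 [518.8 228.8 164.8] [25.5 14.7  9.9]
170 31 [519.4 228.3 174.8] [22.4 12.7  9.6]
180 33 [519.4 228.6 184.8] [22.9 10.9  9.4]
190 55 [521.5 236.  192.2] [23.8 26.6  5. ]
[ 347.98627466 -597.99272514  799.7767797 ]
scene
rim 194 [ 537.46931921 -218.76909436  118.01108538] [ 583.12029799 -173.95328529  129.85701615] [ 560.2948086  -196.36118983  123.93405076] [ 560.76450096 -195.29324259  124.08071071] 197 215 249 263
```

View pics/both.png

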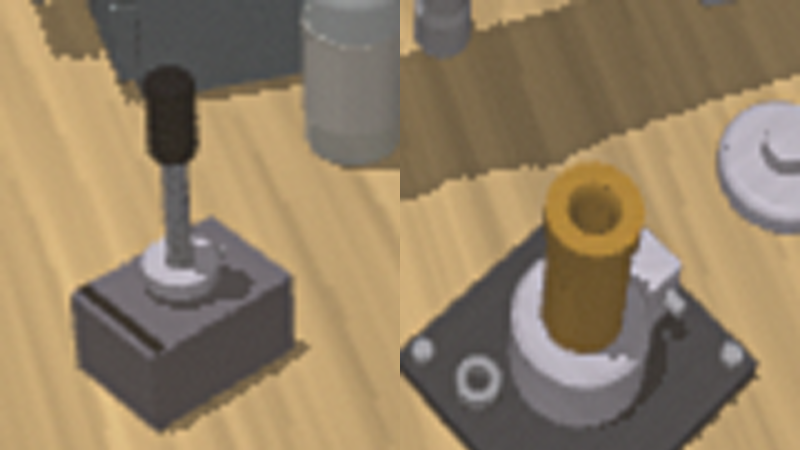

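Call:
{"api": "play_rows", "payload": {"translation": [[-0.0256,0,0.0474],[-0.0256,0,0.0474],[-0.0256,0,0.0474],[-0.0256,0,0.0474],[-0.0256,0,0.0474]], "spin": [0,0,0,0,0], "fingers": [0,0,0,0,0]}}

```text
time: 0.72
tcp_pos: [520.9, 238.4, 256.1]
tcp_rot: [[1.0, -0.0, 0.0], [-0.0, -0.0, 1.0], [-0.0, -1.0, -0.0]]
ft_force: [0.2, 1.1, 1.1]
opening: 0.999
```

```bash
python3 - <<'E'
from h import *
s=read_state();print(s['time'],s['tcp_pos'],s['tcp_rot'].round(4).tolist(),s['joint_vel'].max())
d=get_image("wrist");np.savez("w1.npz",**d,p=s['tcp_pos'],R=s['tcp_rot']);save(d,"w1.png",s=1.4)
print(d["hand_eye"].round(3),d["intrinsics"])
d=get_image("scene");np.savez("s2.npz",**d)
d=dict(np.load("side.npz"));W=pts(d)
v,u=np.mgrid[:420,:560]
m=(u>262)&(u<290)&(v>85)&(v<150)&(W[...,2]>20)&(W[...,2]<120)
print("bottle",np.median(W[m],0))
E
```

```text
0.725 [520.86959754 238.37610356 256.05639538] [[1.0, -0.0004, 0.0001], [-0.0001, -0.0001, 1.0], [-0.0004, -1.0, -0.0001]] 0.12356619279097082
[[ 1.00000e+00 -1.00000e-03  1.00000e-03 -9.09000e-01]
 [-1.00000e-03 -3.29000e-01  9.44000e-01 -1.17319e+02]
 [-0.00000e+00 -9.44000e-01 -3.29000e-01  8.50920e+01]
 [ 0.00000e+00  0.00000e+00  0.00000e+00  1.00000e+00]] [[325.1922621    0.         284.51610899]
 [  0.         325.1922621  207.7353686 ]
 [  0.           0.           1.        ]]
bottle [668.08035859 386.3725747   79.14986327]
```

View pics/w1.png

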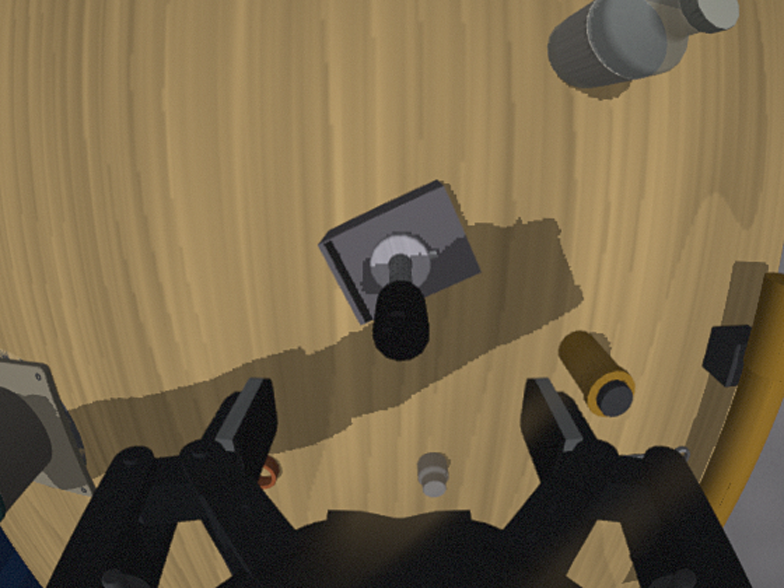

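The wrist view shows the gauge handle at (401,320), roughly centred between the jaws, with the collar and stand below it. Next I measure the handle's axis from depth.

```bash
cat >> h.py <<'E'
def wpts(d,p,R):
    K=d["intrinsics"];z=d["range_z"];v,u=np.mgrid[:z.shape[0],:z.shape[1]]
    x=(u-K[0,2])/K[0,0];y=(v-K[1,2])/K[1,1];t=np.hypot(x,y);k=np.where(t>1e-9,np.tan(t)/np.maximum(t,1e-9),1)
    P=np.stack([x*k*z,y*k*z,z],-1);T=d["hand_eye"]
    W=(P@T[:3,:3].T+T[:3,3])@R.T+p; W[z<=0]=np.nan; return W
E
python3 - <<'E'
from h import *
d=dict(np.load("w1.npz"));W=wpts(d,d["p"],d["R"])
v,u=np.mgrid[:420,:560]
m=(u>255)&(u<320)&(v>155)&(v<265)
def rep(W,m):
  for lo,hi in [(56,64),(64,82)]+[(a,a+10) for a in range(85,185,10)]+[(185,200)]:
    q=W[m&(W[...,2]>lo)&(W[...,2]<hi)]
    if len(q):print(lo,len(q),q.mean(0).round(1),((q.min(0)+q.max(0))/2).round(1),np.ptp(q,axis=0).round(1))
rep(W,m)
print("scene now")
d=dict(np.load("s2.npz"));W=pts(d)
m=(abs(W[...,0]-521)<35)&(abs(W[...,1]-236)<35)
rep(W,m)
E
```

```text
56 207 [510.8 225.6  57.1] [522.6 227.   60. ] [65.4 80.5  8. ]
64 1104 [521.7 243.2  72.5] [523.4 240.7  72.9] [46.5 36.9 17.5]
85 47 [521.  243.4  90.1] [521.  242.1  90. ] [13.8  6.4  9.6]
95 49 [520.9 243.7 100.4] [521.  242.8 100.1] [13.2  5.1  9.7]
105 51 [521.  243.8 110.3] [521. 243. 110.] [12.9  4.7  9.7]
115 51 [520.9 243.9 119.8] [520.9 243.  120.1] [12.4  4.2  9.5]
125 13 [520.7 244.5 126.2] [520.5 244.  126.4] [9.6 2.6 2.3]
145 114 [521.  248.5 151.2] [520.8 245.6 150.7] [25.4 11.1  8.3]
155 156 [520.8 248.5 160.3] [521.2 246.  160. ] [25.4 10.3  9.8]
165 167 [521.3 248.6 169.8] [520.9 245.2 169.9] [25.9 12.5  9.8]
175 229 [520.8 248.3 180.1] [520.8 245.2 180. ] [25.9 13.   9.9]
185 1272 [521.  239.4 189.5] [521.  238.5 188.5] [25.2 25.7  6.9]
scene now
56 63 [525.1 226.2  58.4] [521.3 235.1  59.9] [68.5 66.5  7.7]
64 114 [524.8 229.8  71.7] [522.4 235.2  73.1] [44.5 48.  16.9]
85 17 [522.7 230.3  90. ] [521.8 230.3  89.9] [13.8 16.   9.7]
95 13 [522.6 232.4 100.3] [521.1 233.8 100.1] [12.8 13.3  7.2]
105 12 [522.6 230.3 109.8] [522.  230.8 109.6] [12.4  9.5  8.5]
115 14 [523.9 230.9 120. ] [522.8 232.2 119.8] [10.  14.9  8. ]
125 12 [524.2 232.  129.2] [524.  232.3 129.8] [11.4 14.5  6.7]
135 12 [524.2 231.7 137.7] [524.  233.6 138.6] [11.3 13.3  6.2]
145 21 [525.7 227.8 150.2] [524.  230.3 150. ] [19.3 20.2  9.2]
155 29 [525.6 226.  159.4] [522.8 229.3 159.9] [22.9 21.5  9.8]
165 31 [526.9 229.2 169.7] [523.3 232.4 170.2] [27.2 27.7  9.6]
175 28 [525.7 228.3 179.9] [522.2 230.5 179.9] [23.3 19.3  8.6]
185 43 [523.  233.3 188.9] [521.7 234.3 188.9] [25.8 27.8  7.4]
```

Call:
{"api": "play_rows", "payload": {"translation": [[0,0.03,0],[0,0.03,0],[0,0.015,0],[0,0.008,0],[0,0,0]], "spin": [0,0,0,0,0], "fingers": [0,0,0,0,0.1]}}

```text
time: 1.45
tcp_pos: [522.2, 236.9, 173.3]
tcp_rot: [[1.0, -0.0, 0.0], [-0.0, -0.0, 1.0], [-0.0, -1.0, -0.0]]
ft_force: [0.4, 0.4, -0.4]
opening: 0.9
```

Call:
{"api": "play_rows", "payload": {"translation": [[0,0,0],[0,0,0],[0,0,0],[0,0,0],[0,0,0]], "spin": [0,0,0,0,0], "fingers": [0.35,0.6,1,1,1]}}

```text
time: 2.08
tcp_pos: [522.3, 237.3, 174.0]
tcp_rot: [[1.0, 0.001, -0.0], [0.0, 0.001, 1.0], [0.001, -1.0, 0.001]]
ft_force: [-0.1, -1.0, 5.9]
opening: 0.289
```

Call:
{"api": "play_rows", "payload": {"translation": [[0,0,0],[0,0,0],[0,0,0],[0,-0.002,0],[0,-0.003,0]], "spin": [0,0,0,0,0], "fingers": [1,1,1,1,1]}}

```text
time: 2.7
tcp_pos: [521.7, 236.9, 178.0]
tcp_rot: [[1.0, -0.001, -0.0], [0.0, -0.0, 1.0], [-0.001, -1.0, -0.0]]
ft_force: [-0.2, -0.2, -1.3]
opening: 0.289
```

Call:
{"api": "play_rows", "payload": {"translation": [[0,-0.01,0],[0,-0.025,0],[0,-0.035,0],[0,-0.035,0],[0,-0.035,0]], "spin": [0,0,0,0,0], "fingers": [1,1,1,1,1]}}

```text
time: 3.32
tcp_pos: [521.7, 236.9, 320.0]
tcp_rot: [[1.0, -0.0, 0.0], [-0.0, 0.0, 1.0], [-0.0, -1.0, 0.0]]
ft_force: [-0.1, -0.1, -1.6]
opening: 0.289
```

```bash
python3 - <<'E'
from h import *
s=read_state();print(s['tcp_pos'],s['ft_force'],s['opening'])
d=get_image("wrist");np.savez("w2.npz",**d,p=s['tcp_pos'],R=s['tcp_rot']);W=wpts(d,s['tcp_pos'],s['tcp_rot'])
save(d,"w2.png",s=1.4)
v,u=np.mgrid[:420,:560]
p=s['tcp_pos']
m=(abs(W[...,0]-p[0])<30)&(abs(W[...,1]-p[1])<35)&(u>240)&(u<330)
for lo in list(range(140,300,8)):
    q=W[m&(W[...,2]>lo)&(W[...,2]<lo+8)]
    if len(q):print(lo,len(q),q.mean(0).round(1),q.min(0).round(1),q.max(0).round(1))
E
```

```text
[521.70924591 236.85189068 319.95957699] [-0.07604621 -0.1122135  -1.59016943] 0.28906234337326264
204 90 [521.  253.1 209.8] [500.4 233.7 206.7] [540.5 258.6 212. ]
212 1835 [521.3 242.5 218.4] [500.2 219.2 212. ] [546.1 258.9 220. ]
220 127 [522.  242.3 222.2] [502.8 224.4 220. ] [539.1 256.5 227.8]
228 84 [520.8 243.3 232.1] [513.9 238.7 228.1] [527.5 245.2 235.8]
236 92 [520.7 243.4 240. ] [514.  239.8 236. ] [527.2 245.2 244. ]
244 100 [520.8 243.5 248.2] [514.2 238.9 244.1] [527.6 245.1 252. ]
252 113 [520.9 243.3 256.1] [513.8 238.6 252. ] [527.4 245.2 260. ]
260 127 [520.7 243.3 264.2] [514.1 239.1 260.3] [527.7 245.2 268. ]
268 139 [520.8 243.4 272.2] [514.3 239.8 268.1] [527.5 245.2 275.9]
276 59 [520.8 244.1 278. ] [515.7 242.4 276. ] [526.1 245.3 281. ]
284 7 [523.3 248.4 291.7] [514.1 246.5 291.3] [529.7 249.9 291.9]
292 391 [521.  248.1 296.9] [502.1 241.4 292.2] [539.6 251.2 300. ]
```

Call:
{"api": "play_rows", "payload": {"translation": [[0.0078,0,-0.05],[0.0078,0,-0.061],[0.0078,0,-0.061],[0.0078,0,-0.061],[0.0078,0,-0.055]], "spin": [0,0,0,0,0], "fingers": [1,1,1,1,1]}}

```text
time: 4.0
tcp_pos: [560.8, -53.4, 318.8]
tcp_rot: [[1.0, 0.0, 0.001], [-0.001, -0.0, 1.0], [0.0, -1.0, -0.0]]
ft_force: [-0.6, -0.4, -2.1]
opening: 0.291
```

Call:
{"api": "play_rows", "payload": {"translation": [[0,0,-0.04],[0,0,-0.02],[0,0,0],[0,0,0],[0,0,0]], "spin": [0,0,0,0,0], "fingers": [1,1,1,1,1]}}

```text
time: 4.62
tcp_pos: [561.2, -108.6, 318.3]
tcp_rot: [[1.0, -0.0, -0.003], [0.003, 0.001, 1.0], [-0.0, -1.0, 0.001]]
ft_force: [0.5, -0.4, -1.7]
opening: 0.291
```

```bash
cat > m.py <<'E'
from h import *
import sys
n=sys.argv[1]
s=read_state();p=s['tcp_pos'];print(p,s['ft_force'],s['opening'])
d=get_image("wrist");np.savez(n+".npz",**d,p=p,R=s['tcp_rot']);W=wpts(d,p,s['tcp_rot'])
save(d,n+".png",s=1.4)
hsv=cv2.cvtColor(d["img"],cv2.COLOR_RGB2HSV)
m=(abs(W[...,0]-560)<30)&(abs(W[...,1]+195)<30)&(abs(W[...,2]-125)<2.5)
q=W[m];v,u=np.nonzero(m);print(len(q),u.min(),u.max(),v.min(),v.max(),q[:,2].mean())
(c,rad)=cv2.minEnclosingCircle(q[:,:2].astype(np.float32));print("rim circle",c,rad,((q.min(0)+q.max(0))/2))
# inner hole edge: rim points within 12.5..22
rr=np.hypot(q[:,0]-c[0],q[:,1]-c[1]);print(np.percentile(rr,[0,1,5,50,99]))
m=(abs(W[...,0]-p[0])<12)&(abs(W[...,1]-p[1])<12)&(W[...,2]>p[2]-88)&(W[...,2]<p[2]-45)
q=W[m];print("rod",len(q),(q.min(0)+q.max(0))/2,q[:,1].max()-7)
E
python3 m.py w3
```

```text
[ 561.23633815 -108.58354527  318.29220648] [ 0.47419579 -0.4453803  -1.73791412] 0.2905847504472224
44 265 302 247 256 124.57299088979444
rim circle (559.6771850585938, -184.53207397460938) 19.941829681396484 [ 559.66773495 -181.03348745  124.62962516]
[13.883983   14.06457968 14.40591439 16.85078194 19.94172781]
rod 596 [ 560.2769199  -103.7166067   251.95086027] -107.08249883346771
```

```bash
python3 - <<'E'
from h import *
from scipy.optimize import least_squares
d=dict(np.load("w3.npz"));W=wpts(d,d["p"],d["R"])
m=(abs(W[...,0]-560)<30)&(abs(W[...,1]+195)<30)&(abs(W[...,2]-125)<2.5);q=W[m]
print(q[:,1].max()-22)
# outer arc: per x-bin max y
xs=[];
for a in range(540,582,3):
    k=q[(q[:,0]>=a)&(q[:,0]<a+3)]
    if len(k): xs.append(k[k[:,1].argmax(),:2])
xs=np.array(xs)
f=least_squares(lambda c:np.hypot(xs[:,0]-c[0],xs[:,1]-c[1])-21.6,[560,-195],loss='soft_l1');print("arc",f.x,f.fun.round(1))
for n in("side","scene"):
    e=get_image(n);W=pts(e);np.savez(n+"3.npz",**e)
    m=(abs(W[...,0]-560)<30)&(abs(W[...,1]+195)<30)&(abs(W[...,2]-125)<3);q=W[m][:,:2]
    g=least_squares(lambda c:np.clip(np.hypot(*(q-c).T)-21.7,0,None)+np.clip(12.7-np.hypot(*(q-c).T),0,None),[560,-195]);
    c,r_=cv2.minEnclosingCircle(q.astype(np.float32));print(n,"rim",len(q),c,r_,g.x)
    p=d["p"];C=e["world_from_camera"][:2,3];u=C-p[:2];u/=np.linalg.norm(u);t=np.array([-u[1],u[0]])
    m=(abs(W[...,0]-p[0])<30)&(abs(W[...,1]-p[1])<30)&(W[...,2]>160)&(W[...,2]<285);q=W[m]
    for lo,hi in((161,200),(222,285)):
        k=q[(q[:,2]>lo)&(q[:,2]<hi)]
        if len(k):a=k[:,:2]@t;b=k[:,:2]@u;print(lo,len(k),"axis",t*(np.percentile(a,2)+np.percentile(a,98))/2+u*(np.percentile(b,90)-6.5), k[:,2].min())
E
```

```text
-198.07537017346033
arc [ 560.22150469 -193.04362509] [ 0.2  0.2 -0.3 -0.1  0.1  0. ]
side rim 279 (560.1581420898438, -192.6905517578125) 22.74801254272461 [ 559.85349745 -194.13317189]
161 60 axis [ 560.7201868  -108.79876416] 162.8163832080287
222 177 axis [ 560.62765199 -108.66069047] 222.19562994464775
scene rim 140 (559.9446411132812, -197.87841796875) 25.042377471923828 [ 560.48900949 -196.83981784]
161 58 axis [ 561.87042928 -111.98992991] 161.28815604938768
222 130 axis [ 561.06408935 -111.91703495] 222.1518907827583
```

View pics/w3.png

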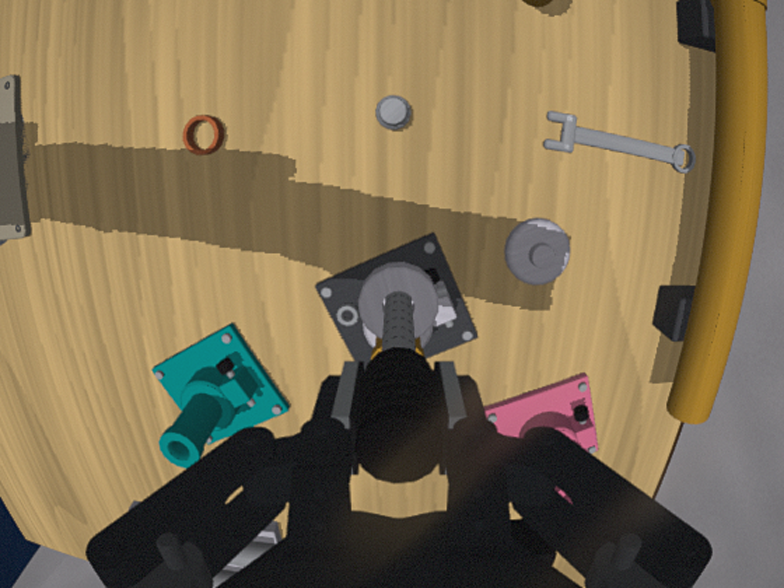

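Depth from side, scene and wrist agree on the rod-to-mouth offset: about (-0.7, -85.4) mm. The wrist picture shows the gauge upright with its collar at (400,295).

Call:
{"api": "play_rows", "payload": {"translation": [[0,0,-0.025],[-0.0007,0,-0.035],[0,0,-0.02],[0,0,-0.0054],[0,0,0]], "spin": [0,0,0,0,0], "fingers": [1,1,1,1,1]}}

```text
time: 5.4
tcp_pos: [560.5, -195.4, 318.2]
tcp_rot: [[1.0, -0.0, -0.001], [0.001, 0.001, 1.0], [-0.0, -1.0, 0.001]]
ft_force: [0.3, 0.3, -1.5]
opening: 0.284
```

Call:
{"api": "play_rows", "payload": {"translation": [[0,0.01,0],[0,0.008,0],[0,0,0],[0,0,0],[0,0,0]], "spin": [0,0,0,0,0], "fingers": [1,1,1,1,1]}}

```text
time: 6.02
tcp_pos: [560.5, -196.4, 300.6]
tcp_rot: [[1.0, 0.001, 0.0], [-0.0, -0.0, 1.0], [0.001, -1.0, -0.0]]
ft_force: [-0.8, 0.2, -1.9]
opening: 0.289
```

```bash
cat > rel.py <<'E'
from h import *
from scipy.optimize import least_squares
p=read_state()["tcp_pos"];print(p)
ims=[]
for n in("side","scene"):
    old=pts(dict(np.load(n+"3.npz")))
    m=(abs(old[...,0]-560)<30)&(abs(old[...,1]+195)<30)&(abs(old[...,2]-125)<3);q=old[m][:,:2]
    g=least_squares(lambda c:np.clip(np.hypot(*(q-c).T)-21.7,0,None)+np.clip(12.7-np.hypot(*(q-c).T),0,None),[560,-195]).x
    e=get_image(n);W=pts(e);im=e["img"][...,::-1]
    C=e["world_from_camera"][:2,3];u=C-p[:2];u/=np.linalg.norm(u);t=np.array([-u[1],u[0]])
    m=(abs(W[...,0]-p[0])<30)&(abs(W[...,1]-p[1])<30);vv,uu=np.nonzero(m&(W[...,2]>130)&(W[...,2]<200));
    for lo,hi in((p[2]-157,p[2]-118),(p[2]-95,p[2]-35)):
        k=W[m&(W[...,2]>lo)&(W[...,2]<hi)]
        if len(k)>3:a=k[:,:2]@t;b=k[:,:2]@u;print(n,len(k),"axis-rim",(t*(np.percentile(a,2)+np.percentile(a,98))/2+u*(np.percentile(b,90)-6.5)-g).round(1),k[:,2].min())
    cu,cv=int(np.median(uu)),int(np.median(vv));ims.append(cv2.resize(im[max(0,cv-45):cv+75,cu-55:cu+55],(400,436),interpolation=cv2.INTER_CUBIC))
cv2.imwrite("pics/rel.png",np.hstack(ims))
E
python3 rel.py
```

```text
[ 560.50805114 -196.40489793  300.6094167 ]
side 53 axis-rim [-0.1 -1.8] 144.11303892066132
side 171 axis-rim [ 0.2 -1.8] 205.6149544896391
scene 60 axis-rim [-0.2 -2. ] 144.08151591399633
scene 129 axis-rim [-0.1 -1.9] 205.928397089241
```

View pics/rel.png

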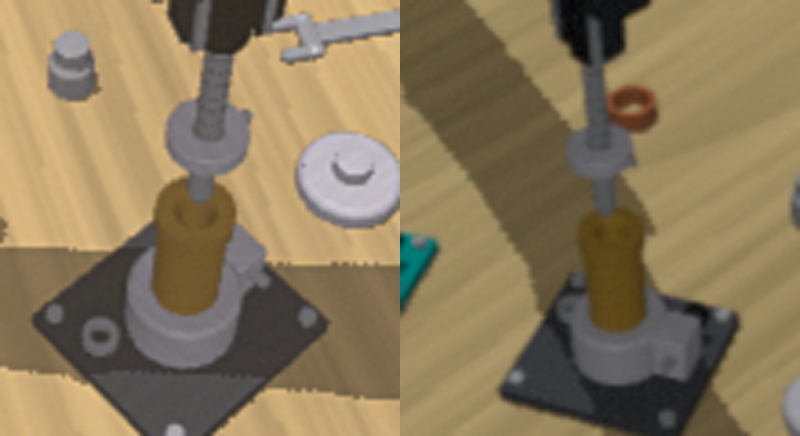

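The picture shows the tip just above the open brass mouth in both views (side ~200,200; scene ~603,210). I correct y by +1.9 mm and go in.

Call:
{"api": "play_rows", "payload": {"translation": [[0,0,0.0019],[0,0.006,0],[0,0.006,0],[0,0.005,0],[0,0.003,0]], "spin": [0,0,0,0,0], "fingers": [1,1,1,1,1]}}

```text
time: 6.75
tcp_pos: [560.1, -194.4, 279.7]
tcp_rot: [[1.0, -0.001, 0.0], [-0.0, 0.0, 1.0], [-0.001, -1.0, 0.0]]
ft_force: [0.4, 0.3, -1.9]
opening: 0.292
```

Call:
{"api": "play_rows", "payload": {"translation": [[0,0.002,0],[0,0.002,0],[0,0.002,0],[0,0.002,0],[0,0.002,0]], "spin": [0,0,0,0,0], "fingers": [1,1,1,1,1]}}

```text
time: 7.38
tcp_pos: [560.3, -194.5, 270.2]
tcp_rot: [[1.0, 0.0, 0.0], [-0.0, -0.0, 1.0], [0.0, -1.0, -0.0]]
ft_force: [0.3, -0.4, -1.5]
opening: 0.29
```

Call:
{"api": "play_rows", "payload": {"translation": [[0,0.004,0],[0,0.005,0],[0,0.006,0],[0,0.006,0],[0,0.004,0]], "spin": [0,0,0,0,0], "fingers": [1,1,1,1,1]}}

```text
time: 8.0
tcp_pos: [560.1, -194.4, 244.7]
tcp_rot: [[1.0, -0.001, -0.0], [0.0, 0.0, 1.0], [-0.001, -1.0, 0.0]]
ft_force: [1.1, -0.4, -0.9]
opening: 0.289
```

Call:
{"api": "play_rows", "payload": {"translation": [[0,0.003,0],[0,0.003,0],[0,0.003,0],[0,0.003,0],[0,0.002,0]], "spin": [0,0,0,0,0], "fingers": [1,1,1,1,1]}}

```text
time: 8.62
tcp_pos: [560.4, -194.5, 231.5]
tcp_rot: [[1.0, 0.0, 0.0], [-0.0, -0.0, 1.0], [0.0, -1.0, -0.0]]
ft_force: [-0.7, -0.4, 2.8]
opening: 0.288
```

Call:
{"api": "play_rows", "payload": {"translation": [[0,0.001,0],[0,0.001,0],[0,0.001,0],[0,0.001,0],[0,0.001,0]], "spin": [0,0,0,0,0], "fingers": [1,1,1,1,1]}}

```text
time: 9.25
tcp_pos: [560.4, -194.5, 226.3]
tcp_rot: [[1.0, 0.0, 0.0], [-0.0, -0.0, 1.0], [0.0, -1.0, -0.0]]
ft_force: [-1.0, -0.6, 2.8]
opening: 0.289
```

Call:
{"api": "play_rows", "payload": {"translation": [[0,0.0005,0],[0,0.0005,0],[0,0.0005,0],[0,0.0005,0],[0,0.0005,0]], "spin": [0,0,0,0,0], "fingers": [1,1,1,1,1]}}

```text
time: 9.88
tcp_pos: [560.4, -194.5, 223.8]
tcp_rot: [[1.0, 0.0, 0.0], [-0.0, -0.0, 1.0], [0.0, -1.0, -0.0]]
ft_force: [-0.0, 0.3, 2.4]
opening: 0.286
```

Call:
{"api": "play_rows", "payload": {"translation": [[0,0.0006,0],[0,0.0006,0],[0,0.0006,0],[0,0.0006,0],[0,0.0006,0]], "spin": [0,0,0,0,0], "fingers": [1,1,1,1,1]}}

```text
time: 10.5
tcp_pos: [560.4, -194.5, 220.8]
tcp_rot: [[1.0, 0.0, -0.0], [0.0, 0.0, 1.0], [0.0, -1.0, 0.0]]
ft_force: [-0.4, -0.2, 2.7]
opening: 0.286
```

Call:
{"api": "play_rows", "payload": {"translation": [[0,0.0006,0],[0,0.0006,0],[0,0.0006,0],[0,0.0006,0],[0,0.0006,0]], "spin": [0,0,0,0,0], "fingers": [1,1,1,1,1]}}

```text
time: 11.12
tcp_pos: [560.4, -194.5, 217.8]
tcp_rot: [[1.0, 0.0, -0.0], [0.0, 0.0, 1.0], [0.0, -1.0, 0.0]]
ft_force: [-0.2, 0.0, 3.5]
opening: 0.288
```

Call:
{"api": "play_rows", "payload": {"translation": [[0,0.0006,0],[0,0.0006,0],[0,0.0006,0],[0,0.0006,0],[0,0.0006,0]], "spin": [0,0,0,0,0], "fingers": [1,1,1,1,1]}}

```text
time: 11.75
tcp_pos: [560.6, -194.6, 216.5]
tcp_rot: [[1.0, 0.001, 0.0], [-0.0, -0.0, 1.0], [0.001, -1.0, -0.0]]
ft_force: [-3.7, 1.0, 15.9]
opening: 0.287
```

Bottomed out: 1.3 mm moved for 3 mm commanded, and the force jumped. I ease slightly and hold.

Call:
{"api": "play_rows", "payload": {"translation": [[0,-0.0004,0],[0,0,0],[0,0,0],[0,0,0],[0,0,0]], "spin": [0,0,0,0,0], "fingers": [1,1,1,1,1]}}

```text
time: 12.38
tcp_pos: [560.5, -194.6, 216.5]
tcp_rot: [[1.0, 0.001, 0.0], [-0.0, -0.0, 1.0], [0.001, -1.0, -0.0]]
ft_force: [-1.7, -0.4, 10.5]
opening: 0.287
```

Call:
{"api": "play_rows", "payload": {"translation": [[0,0.0001,0],[0,0,0],[0,0,0],[0,0,0],[0,0,0]], "spin": [0,0,0,0,0], "fingers": [1,1,1,1,1]}}

```text
time: 13.0
tcp_pos: [560.5, -194.6, 216.5]
tcp_rot: [[1.0, 0.001, 0.0], [-0.0, -0.0, 1.0], [0.001, -1.0, -0.0]]
ft_force: [-1.1, 1.1, 11.3]
opening: 0.287
```

Call:
{"api": "play_rows", "payload": {"translation": [[0,-0.0003,0],[0,-0.0003,0],[0,0,0],[0,0,0],[0,0,0]], "spin": [0,0,0,0,0], "fingers": [1,1,1,1,1]}}

```text
time: 13.62
tcp_pos: [560.5, -194.6, 216.5]
tcp_rot: [[1.0, 0.001, 0.0], [-0.0, -0.0, 1.0], [0.001, -1.0, -0.0]]
ft_force: [-1.0, -0.5, 7.9]
opening: 0.29
```

Call:
{"api": "play_rows", "payload": {"translation": [[0,-0.0003,0],[0,-0.0002,0],[0,0,0],[0,0,0],[0,0,0]], "spin": [0,0,0,0,0], "fingers": [1,1,1,1,1]}}

```text
time: 14.25
tcp_pos: [560.5, -194.5, 216.5]
tcp_rot: [[1.0, 0.0, -0.0], [0.0, -0.0, 1.0], [0.0, -1.0, -0.0]]
ft_force: [-0.5, 0.5, 6.1]
opening: 0.29
```

Call:
{"api": "play_rows", "payload": {"translation": [[0,0,0],[0,0,0],[0,0,0],[0,0,0],[0,0,0]], "spin": [0,0,0,0,0], "fingers": [0.7,0.6,0.5,0.4,0.3]}}

```text
time: 14.88
tcp_pos: [560.2, -194.4, 216.0]
tcp_rot: [[1.0, -0.0, 0.0], [-0.0, 0.0, 1.0], [-0.0, -1.0, 0.0]]
ft_force: [-0.4, 0.6, 0.2]
opening: 0.701
```

Call:
{"api": "play_rows", "payload": {"translation": [[0,0,0],[0,0,0],[0,0,0],[0,0,0],[0,0,0]], "spin": [0,0,0,0,0], "fingers": [0.1,0,0,0,0]}}

```text
time: 15.5
tcp_pos: [560.3, -194.5, 216.2]
tcp_rot: [[1.0, 0.0, 0.0], [-0.0, 0.0, 1.0], [0.0, -1.0, 0.0]]
ft_force: [0.3, -0.7, 0.3]
opening: 1.001
```

Call:
{"api": "play_rows", "payload": {"translation": [[0,-0.015,0],[0,-0.025,0],[0,-0.03,0],[0,-0.03,0],[0,-0.02,0]], "spin": [0,0,0,0,0], "fingers": [0,0,0,0,0]}}

```text
time: 16.12
tcp_pos: [560.8, -194.7, 339.1]
tcp_rot: [[1.0, 0.003, 0.0], [-0.0, -0.001, 1.0], [0.003, -1.0, -0.001]]
ft_force: [0.1, -0.0, 0.2]
opening: 1.004
```

```bash
python3 - <<'E'
from h import *
print(read_state()['tcp_pos'],read_state()['ft_force'])
ims=[]
for n,b in(("side",(257,215,367,335)),("scene",(152,185,262,305))):
    e=get_image(n);W=pts(e)
    m=(abs(W[...,0]-560)<30)&(abs(W[...,1]+195)<30)
    z=W[m][:,2];z=z[(z>110)&(z<260)];print(n,np.histogram(z,np.arange(110,216,5)))
    for lo,hi in((142,170),(175,200)):
        q=W[m&(W[...,2]>lo)&(W[...,2]<hi)];print(lo,((q.max(0)+q.min(0))/2).round(1))
    ims.append(cv2.resize(e["img"][b[1]:b[3],b[0]:b[2],::-1],(400,436),interpolation=cv2.INTER_CUBIC))
cv2.imwrite("pics/end.png",np.hstack(ims))
E
```

```text
[ 560.80695068 -194.70006039  339.05455936] [ 0.12244563 -0.00272822  0.15607214]
side (array([ 12,  33,  34,  35,  41, 212,  44,  11,  12,   9,  14,  11,  13,
        10,   3,   0,  18,  24,  25,  25,  25]), array([110, 115, 120, 125, 130, 135, 140, 145, 150, 155, 160, 165, 170,
       175, 180, 185, 190, 195, 200, 205, 210, 215]))
142 [ 558.9 -195.1  156.1]
175 [ 558.5 -197.8  187.7]
scene (array([ 22,  31,  29,  26,  52, 118,  12,  10,   9,   8,  10,  12,   6,
        13,   3,   9,  16,  20,  22,  19,  18]), array([110, 115, 120, 125, 130, 135, 140, 145, 150, 155, 160, 165, 170,
       175, 180, 185, 190, 195, 200, 205, 210, 215]))
142 [ 560.3 -198.1  156.2]
175 [ 562.2 -199.   187.5]
```

View pics/end.png

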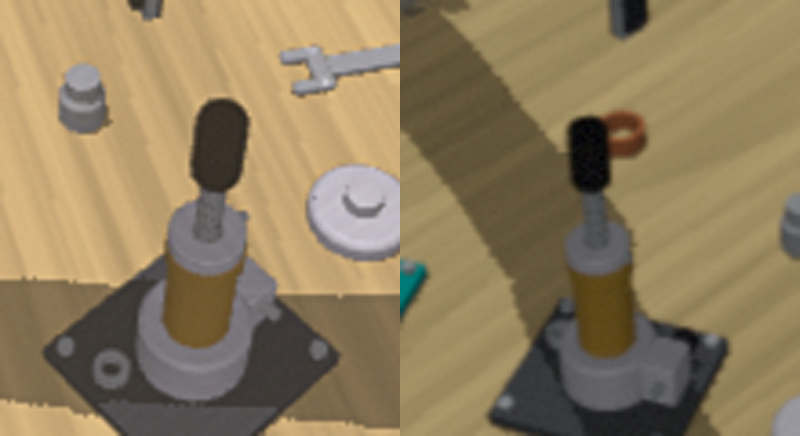

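The picture shows the gauge standing in the brass tube, its collar on the rim (side ~205,235; scene ~598,245). The gripper is clear and the neighbours are in place.

```bash
python3 -c "
from rig import r
print(r.job_done())"
```

```text
the job is handed in; nothing more can be done
None
```

The gauge is standing in the brass damper with its collar on the rim, and the job is handed in after about 16 s of robot time.

- **Bottoming out:** I lowered the rod slowly until it stopped on the piston, at about 68 mm below the rim. The highest wrist force I read was 15.9 N, about 17.6 N once the gauge's own weight is added. Only the end of each five-row move is reported, so a brief higher peak could have gone unseen. I then held it at about 10–11 N (about 12–13 N with the weight) and it went no deeper (TCP z stayed at 216.5 mm).
- **Release:** I eased the load to about 6 N before opening. I had aimed for about 3 N, but the gauge did not move noticeably.
- **Last checks:** The side and scene views show the collar's top at about 137 mm, which matches a 12 mm collar on the 125 mm rim. The gauge is upright within the bore's play. The gripper is well clear with about zero force. The socket, puck, wrench, bushing and nut look undisturbed. The capped tube and bottle were outside the final pictures, but the arm passed well clear of them.

No checks failed. The scene camera placed the rim about 2–3 mm off the side camera's position in y, within the calibration error, and using rod-to-rim offsets from the same view cancelled it out.

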